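Wedge a tile flush in the clamping plate and hold it

ROBOT

A 6-joint arm with a two-finger parallel gripper is mounted at the origin on the work surface. World frame = base frame: x ahead of the robot, y to its left, z up, the work surface at z = 0. Lengths are in m, angles in rad, forces in N, time in s.
With the tool pointing down it reaches from about 0.325 to 0.775 m from the base axis. Payload 9.3 kg.
Tool frame: the origin (TCP) lies midway between the tips of the shut fingers; the grasp point (between the pads) lies r.hold_point_z behind it (r.hold_point_z is the distance from the TCP to the grasp point, in m); x points along the fingers, z is the direction in which the jaws open and shut, and the axes are right-handed (so a half turn about x gives the same grasp; the last joint's range is limited). The gripper opens to 85 mm and grips with 20 to 120 N. Pads are 22 mm wide; open, the fingers measure 114 mm over their backs; the gripper's body (76 mm by 85 mm) begins 54 mm behind the grasp point. The pads swing forward as they close: fully open they stand 13 mm farther back than shut.
Start: joints at [-1.295, 0.259, 0.021, 1.334, 0, 1.418], TCP at [0.229, -0.5, 0.231] pointing down, gripper open.
Joint ranges: [-3.04, 3.04], [-0.91, 1.82], [-1.04, 1.36], [-1.92, 1.95], [-1.52, 1.45], [-3.14, 3.14]. Speed limits (rad/s): [2.22, 2.22, 2.79, 3.14, 3.14, 3.14].

INTERFACE

Orientations are given as a rotation vector (axis times angle).
In Python, from cell import r, sensors, cams, hand_in gives the robot as it stands. Calls block until the motion is done:
- r.goto(position, orientation): joint-space move of the TCP to a pose.
- r.movel(position, max_speed=0.15, orientation=None): straight line of the TCP; orientation=None keeps the orientation; max_speed is the mean speed in m/s.
- r.move_joints(angles): joint-space move.
- r.let_go() and r.gripper_close(newtons=None): open the fingers fully, or close them until they stop; newtons is the grip in N (None keeps the last).
- r.hold(seconds).
- r.ik(position, orientation): joint angles nearest the present ones, or None.
- sensors.read_state(): the state.
- cams.grab_frame(name): name is "scene" or "top"; returns the picture (400x640x3 uint8, red, green, blue); there is no depth.
- cams.camera_model(name): a dict with "fx", "fy", "cx", "cy" (pixels), "extrinsics" (4x4, takes a point from camera to world coordinates). Camera axes: x right, y down, z forward; pixel columns grow to the right and rows downward; lengths in m; the calibration is good to about 2 mm. A picture is of the moment at which its call begins. camera_model takes no time and is no camera call.
A pose or a line that the arm cannot do raises r.Unreachable and nothing moves.
- hand_in(): hands the job in, once; it reports no verdict.
The state is a dict: "t": time; "q": joint angles; "qvel": joint speeds; "effort": joint torques, N m; "position": TCP position; "eef_rot": TCP orientation; "contact_force": force on the tool from outside, world axes, zero at the start; "ft_torque": the same for the moment, N m; "grip_width": finger opening in m.
Only numpy, scipy, OpenCV 4.12 (cv2) and the standard library are available. Lean on these libraries where they do the work, as an engineer would, in place of code of your own. Each camera call takes 0.05 s, during which the arm holds its last target. There are 200 camera calls.

TASK

Lift the whole tile out of the wooden rack, stand it on its long edge in the clamping plate, against the fence and close to the end stop, and let go of it. Then slide the wooden wedge, thin end first, into the gap between tile and slanted bar at the end where it is wide enough, and along until it is tight and presses the tile flush against the fence. Finish while still holding the wedge firmly pushed home, hands off the tile, so that I can dress its edge; the half tiles, jar, steel die and rubbing stone stay where they are.

Things in the scene. Friction and masses are not known exactly. Their poses are not given: they have to be found in the camera images.
- tile: the whole tile, plain terracotta, loose: 10 mm thick (its x), 100 mm long (its y), 80 mm high (its z), 0.13 to 0.27 kg. It stands on its long edge in one of the rack's three slots; origin at the middle of its underside. Both faces are alike
- half_a: half tile, the same terracotta, loose: 10 mm thick (x), only 50 mm long (y), 80 mm high (z), standing in another slot of the rack; origin at the middle of its underside. Stays there
- half_b: second half tile, just like half_a, in the third slot. Stays there
- rack: wooden rack, fixed: board 200 (x) by 110 (y) by 12 mm, origin under its middle. Three slots at x = -70, 0, +70 mm, each between four upright 8 mm dowels that end 52 mm above the bench, 13 mm clear across the tile, 34 mm apart along it. Tiles stand on the board, 12 mm above the bench, their length along the rack's y
- plate: clamping plate, fixed: aluminium, 110 (x) by 220 mm (y), top face 16 mm above the bench, origin under its middle. The fence (robot side, -x) and the slanted bar (+x) form a bay for the tile, narrow at the -y end, wide and open at the +y end. At the narrow end a steel stop, 9 mm wide, 50 mm high, beside the fence, ends the tile's place at y = -80 mm; the wedge can pass it
- fence: upright steel fence on the plate, fixed, 15 mm thick (x), 120 mm long (y), 60 mm high above the plate's top. Its pressing face is the plane x = -22 mm of the plate. Origin at the foot of the middle of that face, x pointing out of it into the bay. A steady push of 12 to 15 N on the wedge along the bay is enough to press the tile on it
- bar: slanted steel bar bolted on the plate, fixed: 118 mm long (its y), 18 mm wide, 30 mm high above the plate's top. Origin at the foot of the middle of its inner face, which looks to -x. In the plate's frame that face runs from x = -5 mm at y = -85 mm to x = +12 mm at y = +32 mm (1 in 7). Beyond the bar and fence the plate's +y end is bare
- bay (a point): point on the plate's top face (16 mm above the bench, plate x = -17, y = -30 mm) where the middle of the tile's underside is when the tile is flush against the fence and touches the end stop; axes as the plate's. A tile stood up to 6 mm to +x, 12 mm to +y of it is fine: the wedge presses it flush
- wedge: hardwood wedge, loose, on the bench: 42 mm high (z), 170 mm long (y), 0.07 to 0.14 kg. Origin under the middle of its straight tail, 26 mm thick (x -13 to +13 mm), y = -28 to +30 mm; it tapers to the 10 mm thin end at y = -140 mm. Side x = -13 mm is flat and goes to the tile, side +x tapers like the bar. Home, it stands on the plate, axes as the plate's, origin near plate x +1, y +75 mm, and jams
- jar: sample jar with black cap, 60 mm in diameter, 85 mm high, loose bystander; origin at the middle of its underside
- die: steel pressing die, stepped cylinder 60 mm in diameter, 62 mm high, loose bystander; origin at the middle of its underside
- stone: grey rubbing stone, 45 by 110 by 25 mm, loose bystander; origin at the middle of its underside
There are look-alikes about, which are no part of the job. Leave any green or purple look-alike of the tile alone.

How it is judged:
By the outcome, as a careful person would: the job done as asked, in the order asked, and still so for the second after the job is handed in, while the arm keeps its last pose, push and grip.
It also fails if it takes over 59 s, if anything falls off the work surface, if the arm or the gripper's body presses on something with over 40 N, if the wrist force passes 120 N, or if a joint passes its speed limit or range.

## Working session

There is one attempt and no reset: what is moved stays moved. The work goes in short steps, each a Python script; the robot and the scene stay as the last script left them, time stands still between calls to the robot, and variables do not carry over. Pictures are saved under pics/ and viewed, about 8 in all and at most 12, crops included, and the job is handed in when it is done.

```bash
ls; mkdir -p pics
python3 - <<'E'
from cell import r,sensors,cams
import cv2
for n in("scene","top"):
    cv2.imwrite(f"pics/{n}0.png",cams.grab_frame(n)[:,:,::-1])
    m=cams.camera_model(n);print(n,m)
s=sensors.read_state();print(s,r.hold_point_z)
E
```

```text
pics
scene {'fx': 431.1545286192081, 'fy': 431.1545286192081, 'cx': 319.4384155407979, 'cy': 190.34303647596062, 'extrinsics': array([[ 0.23576028,  0.73471844, -0.63608639,  1.29477062],
       [ 0.97166548, -0.18955131,  0.14119668, -0.15032661],
       [-0.0168312 , -0.65135176, -0.75858922,  0.98101183],
       [ 0.        ,  0.        ,  0.        ,  1.        ]])}
top {'fx': 476.24526614154115, 'fy': 476.24526614154115, 'cx': 314.5509865848286, 'cy': 198.0560185908676, 'extrinsics': array([[ 0.02677625, -0.99678946,  0.07545726,  0.42357707],
       [-0.99953402, -0.02559035,  0.01663956, -0.00858139],
       [-0.01465516, -0.07586764, -0.99701019,  1.30837341],
       [ 0.        ,  0.        ,  0.        ,  1.        ]])}
{'t': 0.1, 'q': array([-1.29462876e+00,  2.59141898e-01,  2.08327822e-02,  1.33368269e+00,
        1.44869117e-05,  1.41821121e+00]), 'qvel': array([-0.00255831, -0.00104095,  0.00184927, -0.00074127,  0.00086734,
       -0.00073211]), 'effort': array([ 8.01156624e-03, -5.56695092e+01,  3.45070302e+01,  1.16741192e-02,
       -1.26046975e-04, -6.12447863e-06]), 'position': array([ 0.22859456, -0.49997449,  0.23072144]), 'eef_rot': array([ 0.88862169,  1.38296219, -0.88730349]), 'contact_force': array([-0.16186235,  0.0436029 , -0.35656834]), 'ft_torque': array([0.08724873, 0.06272657, 0.04660964]), 'grip_width': 0.08528148233416633} 0.0187
```

View pics/scene0.png

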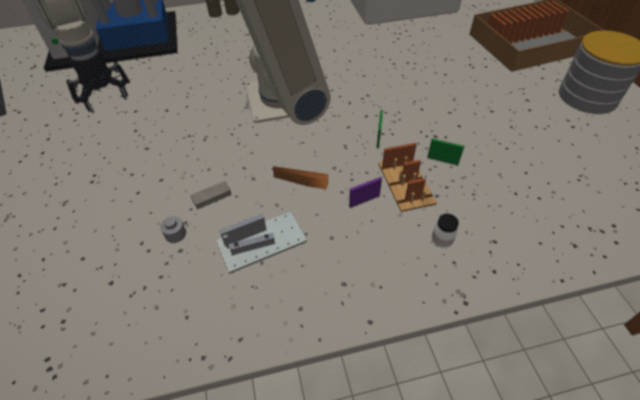

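View pics/top0.png

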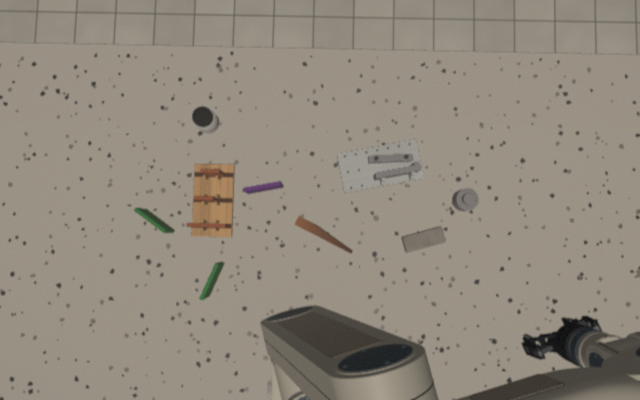

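The scene view shows the rack at about (408,178), with the longest terracotta piece at (400,155). The plate is at (262,240), the wedge at (300,178), and the purple tile at (365,192). The green look-alikes are at (380,128) and (446,152). In the top view, the rack is at (213,200), the long tile at (209,225), the half tiles at (210,173) and (210,198), the wedge at (325,234) and the plate at (382,166).

Candidates for the tile in the top view are (209,225), (210,198) and (210,173) in terracotta, purple (263,187), green (154,220) and green (211,280). I'll check the choice in a close crop.

Run:
```python
import cv2,numpy as np
a=cv2.imread("pics/scene0.png");b=cv2.imread("pics/top0.png")
def c(i,x,y,w,h): return cv2.resize(i[y:y+h,x:x+w],(400,300),interpolation=cv2.INTER_CUBIC)
o=np.vstack([np.hstack([c(a,365,135,88,66+10),c(a,210,205,104,78)]),np.hstack([c(b,165,155,104,88),c(b,330,130,104,78)])])
cv2.imwrite("pics/crop0.png",o)
```

```text
(no output)
```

View pics/crop0.png

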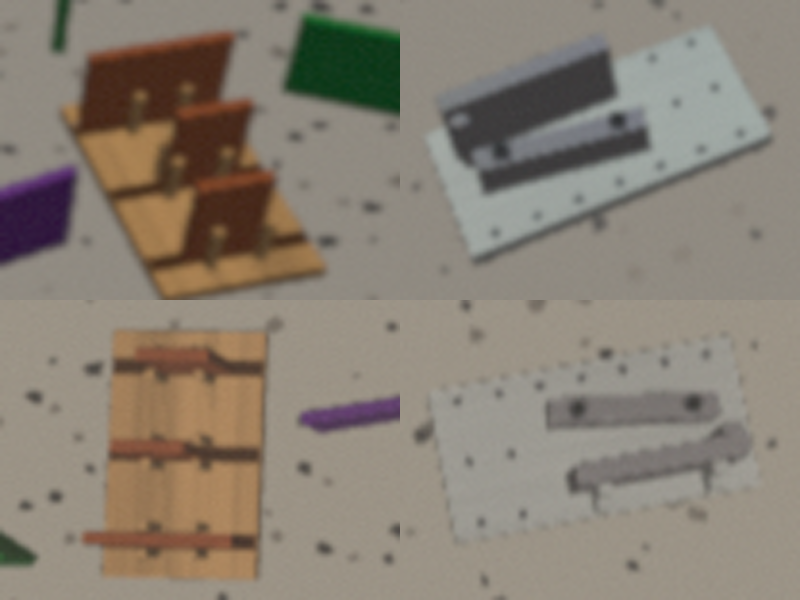

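The crop confirms it. The full-length tile is the row nearest the robot, at scene (400,155) and top (209,225). The other two pieces are half length. The plate's stop and narrow end are at its right (−y) in both views. Next I'll measure.

```bash
cat > h.py <<'E'
import cv2,numpy as np
from cell import r,sensors,cams
K=4
def ray(cam,uv):
    m=cams.camera_model(cam);E=m["extrinsics"];uv=np.atleast_2d(uv).astype(float)
    d=np.c_[(uv[:,0]-m["cx"])/m["fx"],(uv[:,1]-m["cy"])/m["fy"],np.ones(len(uv))]
    return E[:3,3],d@E[:3,:3].T
def onz(cam,uv,z):
    o,d=ray(cam,uv);return o+d*((z-o[2])/d[:,2])[:,None]
def tri(u1,u2):
    o1,d1=ray("top",u1);o2,d2=ray("scene",u2);d1=d1[0];d2=d2[0]
    a=np.linalg.lstsq(np.c_[d1,-d2],o2-o1,rcond=None)[0]
    p,q=o1+a[0]*d1,o2+a[1]*d2
    return (p+q)/2,np.linalg.norm(p-q)
def blobs(img,box,f,n=1):
    """contours (full-image pixel coords) of mask f(HSV) inside box x,y,w,h, biggest first"""
    x,y,w,h=box;c=cv2.resize(img[y:y+h,x:x+w],None,fx=K,fy=K,interpolation=cv2.INTER_CUBIC)
    m=f(cv2.cvtColor(c,cv2.COLOR_RGB2HSV).astype(int),c.astype(int)).astype(np.uint8)*255
    m=cv2.morphologyEx(m,cv2.MORPH_OPEN,np.ones((3,3),np.uint8))
    cs=sorted(cv2.findContours(m,cv2.RETR_EXTERNAL,cv2.CHAIN_APPROX_NONE)[0],key=cv2.contourArea)[::-1][:n]
    return [(k[:,0]+.5)/K-.5+[x,y] for k in cs]
def rect(P):
    c,s,a=cv2.minAreaRect((P[:,:2]*1000).astype(np.float32));return np.round(c,1),np.round(s,1),round(a,1),np.round(cv2.boxPoints((c,s,a)),1).tolist()
E
python3 - <<'E'
from h import *
t=cv2.imread("pics/top0.png")[:,:,::-1].copy();s=cv2.imread("pics/scene0.png")[:,:,::-1].copy()
ht=cv2.cvtColor(t,cv2.COLOR_RGB2HSV);hs=cv2.cvtColor(s,cv2.COLOR_RGB2HSV)
for n,h,i,p in [("top plate",ht,t,(350,160)),("top bg",ht,t,(300,140)),("top tile",ht,t,(200,225)),("rack",ht,t,(215,212)),("wedge",ht,t,(312,227)),("wedge thin",ht,t,(340,243)),
  ("s plate",hs,s,(250,258)),("s bg",hs,s,(300,280)),("s tile",hs,s,(398,155)),("s tile top",hs,s,(400,147)),("s wedge",hs,s,(300,178)),("s wedge top",hs,s,(310,173))]:
    print(n,h[p[1],p[0]],i[p[1],p[0]])
def c(i,x,y,w,h): return cv2.resize(i[y:y+h,x:x+w,::-1],(400,300),interpolation=cv2.INTER_CUBIC)
E
```

```text
top plate [ 21  16 156] [156 153 146]
top bg [ 20  33 154] [154 147 134]
top tile [  8 136 131] [131  80  61]
rack [ 16 114 168] [168 132  93]
wedge [ 11 121 116] [116  81  61]
wedge thin [ 12 100  87] [87 67 53]
s plate [ 69  11 164] [157 164 159]
s bg [ 21  28 144] [144 139 128]
s tile [ 10 156  72] [72 43 28]
s tile top [ 10 162 113] [113  64  41]
s wedge [ 11 151  71] [71 45 29]
s wedge top [ 13 165 111] [111  69  39]
```

Run:
```python
from h import *
t=cv2.imread("pics/top0.png")[:,:,::-1].copy();s=cv2.imread("pics/scene0.png")[:,:,::-1].copy()
pl=lambda h,c:(h[...,1]<24)&(h[...,2]>60)
P=blobs(t,(330,130,104,72),pl)[0];print("plate top",rect(onz("top",P,.016)))
P=blobs(s,(205,195,112,84),lambda h,c:(h[...,1]<19))[0];print("plate scene",rect(onz("scene",P,.016)))
ti=lambda h,c:(c[...,0]-c[...,1]>36)&(c[...,0]>85)&(h[...,0]<12)
P=blobs(t,(175,216,62,18),ti)[0];print("tile top",rect(onz("top",P,.092)),P.min(0),P.max(0))
ri=lambda h,c:(h[...,1]>70)&(h[...,0]<24)
P=blobs(t,(180,155,62,90),ri)[0];print("rack",rect(onz("top",P,.012)))
we=lambda h,c:(h[...,1]>62)&(h[...,0]<22)
P=blobs(t,(285,205,80,60),we)[0];print("wedge",rect(onz("top",P,.042)))
print(np.round(cv2.approxPolyDP((onz("top",P,.042)[:,:2]*1000).astype(np.float32)[:,None],5,True)[:,0],1).tolist())
# overlay big crops with grid ticks
def c(i,x,y,w,h,k=8): return cv2.resize(i[y:y+h,x:x+w,::-1],(w*k,h*k),interpolation=cv2.INTER_CUBIC)
o=np.vstack([np.hstack([c(t,285,205,50*2,35*2,4),c(s,265,155,50*2,35*2,4)]),np.hstack([c(t,180,207,50,35),c(s,375,135,50,35)])])
cv2.imwrite("pics/crop1.png",o)
```

```text
plate top (array([ 615.9, -162.2]), array([113.3, 221. ]), 12.2, [[537.2000122070312, -66.19999694824219], [583.9000244140625, -282.20001220703125], [694.5999755859375, -258.20001220703125], [647.9000244140625, -42.20000076293945]])
plate scene (array([ 607.4, -164.1]), array([157.9, 229.4]), 12.8, [[504.8999938964844, -69.80000305175781], [555.9000244140625, -293.5], [709.7999877929688, -258.3999938964844], [658.9000244140625, -34.70000076293945]])
tile top (array([439.3, 288.9]), array([10.3, 98.4]), 0.9, [[433.3999938964844, 338.1000061035156], [434.8999938964844, 239.6999969482422], [445.20001220703125, 239.8000030517578], [443.70001220703125, 338.20001220703125]]) [186.375 222.875] [224.625 227.125]
rack (array([510. , 299.6]), array([200.2, 126. ]), 0.2, [[409.70001220703125, 362.29998779296875], [410.1000061035156, 236.3000030517578], [610.2000122070312, 236.89999389648438], [609.9000244140625, 362.8999938964844]])
wedge (array([421.8, -14.3]), array([169.7,  27.2]), 61.9, [[369.79998779296875, -82.69999694824219], [393.79998779296875, -95.5999984741211], [473.79998779296875, 54.099998474121094], [449.79998779296875, 66.9000015258789]])
[[467.3999938964844, 57.5], [447.29998779296875, 62.29999923706055], [379.3999938964844, -87.80000305175781], [447.5, 5.099999904632568], [470.8999938964844, 49.0]]
```

View pics/crop1.png

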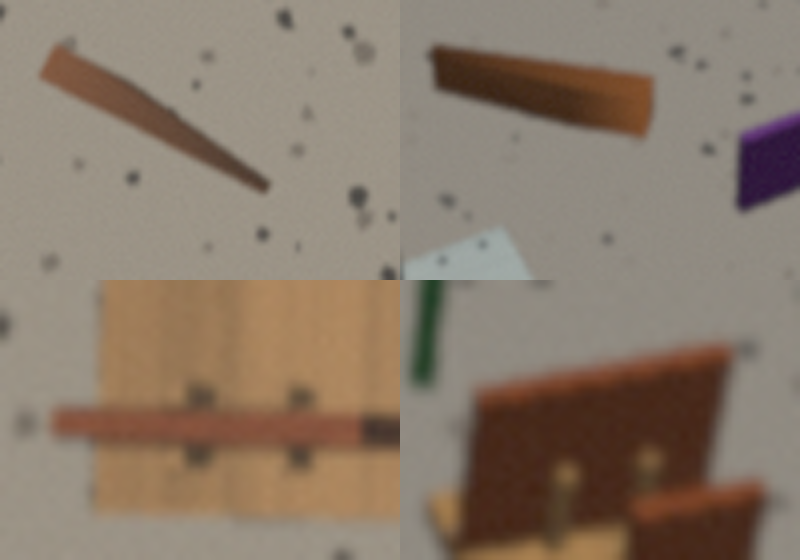

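The wedge lies upright with its flat side toward the robot: straight from top px (295,224) to (350,253), with the taper on the far side. The tile's top ends are at top px (186.5,225) and (225,225.5), and at scene (416,143) and (385,149). Next: a two-view height check and IK.

```bash
cat >> h.py <<'E'
from scipy.spatial.transform import Rotation as Ro
def down(yaw):   # tool x down, jaw direction (tool z) at heading yaw
    d=np.array([np.cos(yaw),np.sin(yaw),0]);x=np.array([0,0,-1.])
    return Ro.from_matrix(np.c_[x,np.cross(d,x),d]).as_rotvec()
def st():
    s=sensors.read_state();print("t%.1f"%s["t"],np.round(s["position"]*1e3,1),"F",np.round(s["contact_force"],1),"w%.1f"%(s["grip_width"]*1e3));return s
E
python3 - <<'E'
from h import *
f=lambda a:(np.round(a[0]*1e3,1),round(a[1]*1e3,1))
print("tile +y",f(tri((186.4,224.6),(416,143.2))),"-y",f(tri((224.8,225.2),(384.6,148.8))))
print("fence +y",f(tri((374.4,173.4),(264.8,217.8))),"-y",f(tri((410.6,164.8),(221.4,233.2))))
print("wedge tail far corner",f(tri((299.0,216.5),(327.8,173.5))),"thin",f(tri((350,252),(273,166.5))))
print("plate corner +x+y", f(tri((338.2,153.4),(306,241))), f(tri((419,140),(228,269))) if 0 else "")
for n,p,y in[("tile",(.439,.289,.15),.016),("plate",(.6,-.19,.15),.213),("wedge",(.45,.035,.1),-.49)]:
    for k in(0,np.pi): print(n,k,np.round(r.ik(p,down(y+k)),2) if r.ik(p,down(y+k)) is not None else None)
E
```

```text
tile +y (array([439.1, 338.8,  89.9]), np.float64(0.4)) -y (array([440.2, 239.5,  91.9]), np.float64(0.3))
fence +y (array([ 586.2, -143.1,   67.8]), np.float64(0.7)) -y (array([ 610.6, -248.5,   68.8]), np.float64(23.0))
wedge tail far corner (array([469.1,  55.2,  64.3]), np.float64(7.5)) thin (array([378.6, -87. ,  40.2]), np.float64(4.0))
plate corner +x+y (array([646.8, -48. ,  10.4]), np.float64(1.4)) 
tile 0 [ 0.42  0.25 -0.2   1.12  0.    1.98]
tile 3.141592653589793 [ 0.42  0.25 -0.2   1.12 -0.   -1.16]
plate 0 [-0.44  0.42  0.06  1.21  0.    0.92]
plate 3.141592653589793 [-0.44  0.42  0.06  1.21 -0.   -2.22]
wedge 0 [-0.11  0.17 -0.44  0.95  0.    1.95]
wedge 3.141592653589793 [-0.11  0.17 -0.44  0.95  0.   -1.19]
```

Run:
```python
from h import *
o=down(.016)
r.goto((.4393,.289,.16),o);st()
r.movel((.4393,.289,.0745),.1);st()
r.gripper_close(60);st()
cv2.imwrite("pics/grip.png",np.hstack([cv2.resize(cams.grab_frame(n)[y:y+75,x:x+100,::-1],(400,300),interpolation=cv2.INTER_CUBIC) for n,x,y in(("scene",350,110),("top",160,170))]))
```

```text
t3.0 [439.7 288.5 160. ] F [-0.3  0.2  0.1] w85.4
t4.0 [439.7 289.1  75. ] F [-0.8  0.6  0.1] w85.5
t4.7 [439.6 289.1  74.7] F [ 0.5 -0.7  2. ] w8.2
```

View pics/grip.png

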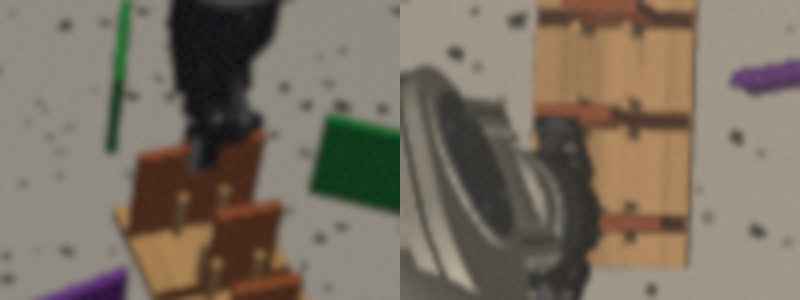

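Scene crop: the fingers straddle the tile's top middle at about (200,150), with the other tiles clear. Lifting and carrying it over.

```bash
cat >> h.py <<'E'
PC=np.array([.6159,-.1622]);PY=np.radians(12.2)
PX=np.array([np.cos(PY),np.sin(PY)]);PYv=np.array([-PX[1],PX[0]])
def pl(x,y,z): return np.r_[PC+PX*x/1e3+PYv*y/1e3,z]
def inpl(p): d=np.asarray(p)[:2]-PC;return np.round([d@PX*1e3,d@PYv*1e3],1)
E
python3 - <<'E'
from h import *
r.movel((.4397,.289,.20),.15);st()
r.goto(pl(-14,-24,.20),down(PY));st()
r.movel(pl(-14,-24,.15),.1);s=st();print(inpl(s["position"]))
cv2.imwrite("pics/over.png",np.hstack([cv2.resize(cams.grab_frame(n)[y:y+75,x:x+100,::-1],(400,300),interpolation=cv2.INTER_CUBIC) for n,x,y in(("scene",210,190),("top",340,120))]))
E
```

```text
t5.8 [439.2 288.8 199. ] F [ 1.3 -0.3 -2.5] w8.4
t7.6 [ 607.4 -187.6  200.1] F [-0.2  0.8 -2. ] w8.5
t8.2 [ 607.5 -188.4  150.5] F [ 0.5 -0.4 -0.5] w8.5
[-13.7 -23.9]
```

View pics/over.png

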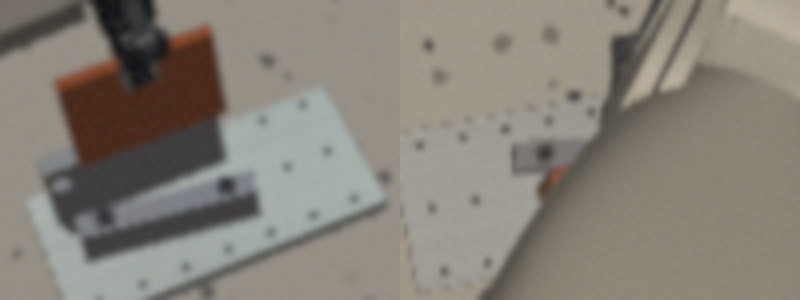

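The tile hangs level over the bay (scene crop (140,100)), just in front of the fence. Lowering it under force watch.

```bash
cat >> h.py <<'E'
def F(): return np.mean([sensors.read_state()["contact_force"]],axis=0)
def until(direction,step,n,lim,settle=.1):
    """step along direction until force change against it exceeds lim; returns travelled m"""
    d=np.asarray(direction,float);p=sensors.read_state()["position"].copy();r.hold(.15);f0=F()
    for i in range(1,n+1):
        r.movel(p+d*step*i,.03);r.hold(settle)
        f=-(F()-f0)@d
        if f>lim: break
    print("until",i*step*1e3,"mm force",round(f,1));return i*step
E
python3 - <<'E'
from h import *
D=np.array([0,0,-1]);x=np.r_[PX,0];y=np.r_[PYv,0]
until(D,.008,7,5,.05);s=st()
if s["position"][2]<.1:
    until(-x,.001,8,4);s=st();print(inpl(s["position"]))
cv2.imwrite("pics/in.png",cv2.resize(cams.grab_frame("scene")[190:265,210:310,::-1],(640,480),interpolation=cv2.INTER_CUBIC))
E
```

```text
until 56.0 mm force -0.2
t11.7 [ 607.7 -188.6   94.9] F [ 0.2 -0.8 -2.2] w8.7
until 5.0 mm force 5.2
t13.6 [ 603.3 -189.6   95. ] F [ 4.3  0.9 -2.8] w8.1
[-18.1 -24.1]
```

View pics/in.png

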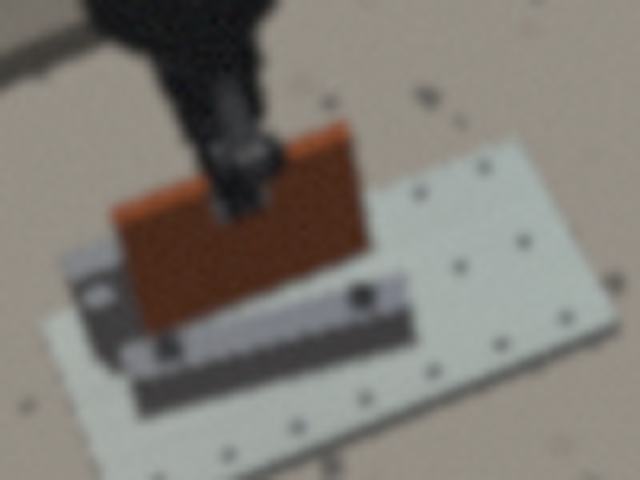

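The tile stands behind the bar against the fence, and contact came within 1 mm of the prediction. Backing off slightly, finding the stop, then setting it down.

Run:
```python
from h import *
x=np.r_[PX,0];y=np.r_[PYv,0]
p=sensors.read_state()["position"].copy();r.movel(p+x*.0022,.05);p=p+x*.0022
until(-y,.0015,9,4,.05);s=st();print(inpl(s["position"]))
q=s["position"];q=q+y*.003;r.movel(q,.05)
until([0,0,-1],.002,10,4,.05);s=st();print(inpl(s["position"]))
```

```text
until 9.000000000000002 mm force 4.6
t15.9 [ 606.8 -197.    94.8] F [-2.   4.1  0.2] w8.8
[-16.3 -32. ]
until 18.000000000000004 mm force 15.3
t19.0 [ 606.5 -193.9   78.7] F [-3.6  1.7 13.1] w8.6
[-15.9 -29. ]
```

Run:
```python
from h import *
p=sensors.read_state()["position"].copy();p[2]=.0788;r.movel(p,.05);st()
r.let_go();st()
p[2]=.2;r.movel(p,.2)
r.goto((.448,.035,.16),down(np.radians(-28.1)));st()
cv2.imwrite("pics/rel.png",np.vstack([cv2.resize(cams.grab_frame(n)[y:y+75,x:x+160,::-1],(640,300),interpolation=cv2.INTER_CUBIC) for n,x,y in(("scene",200,190),("top",300,125))]))
```

```text
t19.2 [ 606.5 -193.9   78.8] F [1.2 0.9 5. ] w8.6
t19.9 [ 606.5 -193.9   78.8] F [0.9 0.3 0.4] w85.5
t21.8 [448.6  34.6 159.8] F [ 0.3 -0.4  0. ] w85.1
```

View pics/rel.png

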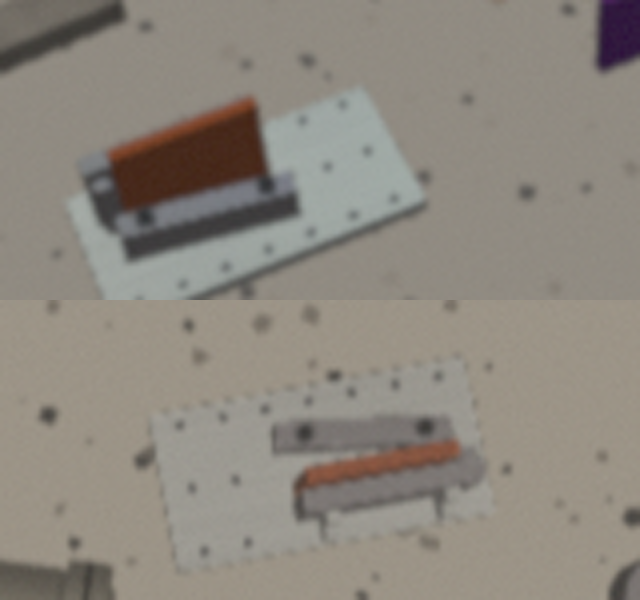

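The tile stands alone and parallel to the fence: scene crop (185,150), top crop (385,465). The hand is clear. Now the wedge.

Run:
```python
from h import *
W=np.array([.4477,.0342])+.008*np.array([.4716,.882])
r.movel((*W,.08),.2)
r.movel((*W,.0095),.1);st()
r.gripper_close(90);s=st()
r.movel((*W,.1),.15);st()
r.goto(pl(3,203,.09),down(PY));s=st();print(inpl(s["position"]))
cv2.imwrite("pics/wed.png",np.hstack([cv2.resize(cams.grab_frame(n)[y:y+96,x:x+128,::-1],(400,300),interpolation=cv2.INTER_CUBIC) for n,x,y in(("scene",210,170),("top",280,120))]))
```

```text
t23.3 [452.   41.2  10.1] F [0.2 0.8 0.1] w85.5
t23.9 [451.9  41.2  10. ] F [-0.6 -0.4  6.4] w25.0
t24.6 [451.   41.3  99.3] F [-0.1  0.3 -1.8] w24.9
t25.3 [574.6  37.   88.7] F [ 0.  -0.1 -1.3] w24.8
[  1.7 203.4]
```

View pics/wed.png

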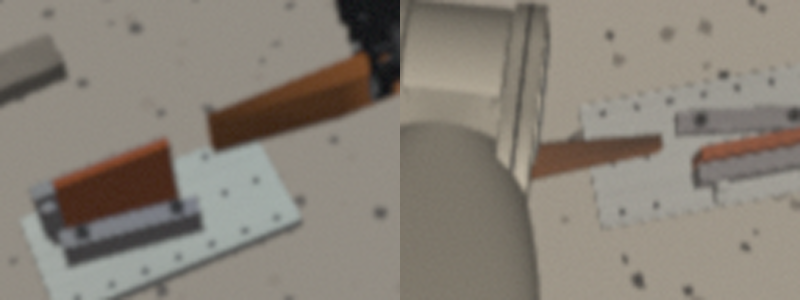

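The wedge is level, thin end first, and lined up with the open end of the bay: top crop tip (660,143), gap about (690,145). Lowering and inserting it under force watch.

Run:
```python
from h import *
x=np.r_[PX,0];y=np.r_[PYv,0]
r.movel(pl(3,203,.028),.1);r.hold(.1);st();f0=F()
for Y in (170,140,128,120,114,110):
    r.movel(pl(3 if Y>120 else 2.5,Y,.028),.08);r.hold(.05);f=F()-f0
    print(Y,"Fx,y,z plate",np.round([f@x,f@y,f[2]],1))
    if np.linalg.norm(f)>7: break
s=st();print(inpl(s["position"]))
```

```text
t26.3 [576.4  36.8  28.8] F [ 0.6  0.3 -0.7] w24.9
170 Fx,y,z plate [-0.4 -1.  -0.2]
140 Fx,y,z plate [-0.9  0.9 -0.3]
128 Fx,y,z plate [-0.2 -0.1 -0.3]
120 Fx,y,z plate [-2.8 -1.6 -0.9]
114 Fx,y,z plate [-6.  -1.7 -0.7]
110 Fx,y,z plate [-7.1  1.  -0.4]
t28.8 [594.3 -54.1  27.7] F [-6.6 -0.2 -1.1] w24.8
[  1.7 110.3]
```

Run:
```python
from h import *
x=np.r_[PX,0];y=np.r_[PYv,0]
cx,cy,z=1.0,110.,.028
f0=np.array([.3,0,-.9])
r.movel(pl(cx,cy,z),.05);r.hold(.1)
while z>.0225:                 # set it on the plate
    z-=.001;r.movel(pl(cx,cy,z),.05);f=F()-f0
    if f[2]>3: break
print("z",z);st()
for i in range(16):
    cy-=3;r.movel(pl(cx,cy,z),.06);r.hold(.05);f=F()-f0;fx,fy=f@x,f@y
    s=sensors.read_state();print(cy,round(cx,1),inpl(s["position"]),np.round([fx,fy,f[2]],1))
    cx+=np.clip(fx/10,-.8,.8)
    if fy>9 or abs(fx)>15: break
st()
```

```text
z 0.024999999999999998
t29.9 [593.8 -54.6  26. ] F [-6.6  1.7 10.2] w25.1
107.0 1.0 [  1.2 107.8] [-5.5  7.1 11.7]
104.0 0.5 [  0.7 105.2] [-5.3  8.5 11.4]
101.0 -0.1 [  0.2 102.3] [-4.7  9.4 12. ]
t30.8 [594.5 -62.2  26. ] F [-6.3  8.1 11.1] w25.6
```

Run:
```python
from h import *
x=np.r_[PX,0];y=np.r_[PYv,0]
cx,cy,z=-.5,101.,.0258
f0=np.array([.3,0,-.9])
r.movel(pl(cx,cy,z),.05);r.hold(.05)
for i in range(16):
    cy-=2;r.movel(pl(cx,cy,z),.06);r.hold(.05);f=F()-f0;fx,fy=f@x,f@y
    s=sensors.read_state();print(cy,round(cx,1),inpl(s["position"]),np.round([fx,fy,f[2]],1))
    cx+=np.clip(fx/10,-.5,.5)
    if fy>13 or abs(fx)>15: break
st()
```

```text
99.0 -0.5 [-0.3 99.4] [-3.6  5.6  4.6]
97.0 -0.9 [-0.7 97.5] [-4.2  5.7  5. ]
95.0 -1.3 [-1.1 95.4] [-3.8  5.4  4.6]
93.0 -1.7 [-1.3 93.5] [-2.7  6.2  4.9]
91.0 -1.9 [-1.3 92.6] [-1.3 12.   5.4]
89.0 -2.1 [-0.6 88.8] [4.6 2.4 1.5]
87.0 -1.6 [-0.4 87. ] [ 4.3  4.1 -0.2]
85.0 -1.2 [-0.2 85.7] [4.8 8.9 3.2]
83.0 -0.7 [-0.1 84.5] [ 2.7 11.4  4.3]
81.0 -0.4 [ 0.  83.6] [ 2.  17.9  6.4]
t34.0 [598.2 -80.5  26. ] F [-1.5 17.9  5.5] w24.6
```

Run:
```python
from h import *
x=np.r_[PX,0];y=np.r_[PYv,0]
f0=np.array([.3,0,-.9])
for cx,cy in((-.2,80.5),(-.1,80.)):
    r.movel(pl(cx,cy,.0258),.06);r.hold(.3);f=F()-f0;s=sensors.read_state()
    print(inpl(s["position"]),np.round([f@x,f@y,f[2]],1))
st()
a=cams.grab_frame("scene")[185:260,205:305,::-1];b=cams.grab_frame("top")[125:200,330:430,::-1]
cv2.imwrite("pics/home.png",np.hstack([cv2.resize(i,(400,300),interpolation=cv2.INTER_CUBIC) for i in(a,b)]))
```

```text
[ 0.  83.6] [ 1.7 19.1  8. ]
[ 0.  83.5] [ 0.7 20.8  8.9]
t35.1 [598.3 -80.5  26. ] F [-3.4 20.5  8. ] w25.0
```

View pics/home.png

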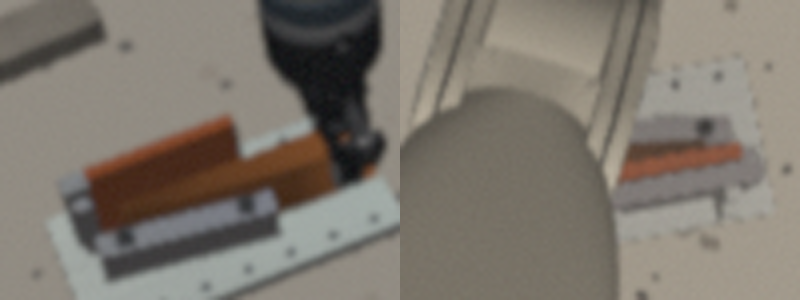

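The scene shows the tile against the fence at crop (165,160), with the wedge between it and the bar and held at its tail (345,165). The wedge doesn't move under about 20 N, so I'm handing in.

Run:
```python
from h import *
from cell import hand_in
r.hold(.3);st();print(hand_in())
```

```text
t35.5 [598.3 -80.5  26. ] F [-2.5 20.8  7.9] w24.8
the job is handed in; nothing more can be done
None
```

The job is handed in at 35.5 s of the 59 s allowed. The tile is standing in the bay, let go of, and the wedge is tight and still held pushed home.

- **Tile:** I lifted it from the rack slot nearest the robot and found the fence and the end stop by light contact. I set it on the plate about 2 mm off the fence and 3 mm off the stop, then let go.
- **Wedge:** I slid it in thin end first with sideways forces kept low. It stopped at about plate y = +75.5 mm (expected about +75). Raising the push from 18 to 21 N moved it only about 0.1 mm, with about 1 N sideways and about 9 N downward.
- **Last picture:** The tile looks flush on the fence, with the wedge between it and the bar. At that resolution I can't confirm flushness below about a millimetre.
- **Disagreements:** The fence contact came 1 mm and the stop contact 2 mm beyond the camera estimate. Some hand-picked triangulations (the fence's −y end and the wedge's tail corner) disagreed by 7 to 23 mm, so I ignored them. The rack outline also measured 126 mm wide instead of 110; nothing depended on it.
- **Not checked:** I didn't re-measure the half tiles, jar, steel die and rubbing stone at the end. No unexpected contact force appeared in the readings taken along the way.

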